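# Pack the potter's caddy

### The job

Pack the potter's caddy for the next class: lay the long loop tool lengthwise on the two eared bars of its rest, centred, lay the plain rib flat and centred on the raised pad between its end stops, put the steel ring over the post so that it sits right down, and stand the stamp upright in the middle of the round cup. The short loop tool and the rib with the finger hole look alike but belong to the bench: leave them where they lie.

Things in the scene. Friction and masses are not known exactly. Their poses are not given: they have to be found in the camera images.
- long_tool: Long loop (trimming) tool, lying: square wooden handle 92 long, 16 x 16 section, with a flat triangular steel wire loop at its +x end; 118 overall, about 45 g. Origin on the handle's axis (8 mm above what it lies on); x towards the loop; the handle reaches from x = -58 to +34, the loop to +60. Grip it across y at the origin.
- short_tool: Short loop tool, lying: the same section and loop, but the handle is only 48 long (x = -38 to +10) and the whole tool 76. Origin on the handle's axis, x towards the loop. Does not belong in the caddy. (Standing aside: a tool block 190 tall near x 0.66, y -0.56 m; a bowl and a jar beyond x 0.77 m; a wheel with a pot 150 tall near x 0.50, y 0.58 m.)
- plain_rib: Plain wooden throwing rib, a solid flat plate 80 (x) x 44 (y) x 12 (z) mm without any hole, lying flat, about 40 g. Origin at the centre of its underside.
- holed_rib: Wooden rib of the same outline, 80 x 44 x 12 mm, lying flat, but with a round 26 mm finger hole through its middle. Origin at the centre of its underside. Does not belong in the caddy.
- ring: Steel ring cutter lying flat with its hole upright: outside diameter 52, hole 40, height 30 mm, about 90 g. Origin at the centre of its underside, z along its axis.
- stamp: Turned wooden stamp standing on its wide round foot: foot 40 diameter and 16 high, above it a handle 24 diameter from 24 to 60 mm height, 66 high overall, about 60 g. Origin at the centre of its underside, z up.
- rest_bay: Tool rest: fixed grey base 130 (x) x 80 (y) x 6 mm; origin at the centre of its underside, 8 mm above the table. Two cross bars (8 mm thick, at x = -30 and +30, 56 long in y), tops 16 mm above the origin; at y = +-25 each carries an ear 10 mm taller (44 mm clear between the ears). A tool lying along x on both bars has its axis 24 mm above the origin.
- pad_bay: Rib pad: fixed grey base 130 (x) x 80 (y) x 6 mm; origin at the centre of its underside, 8 mm above the table. A raised flat pad 50 wide (y), top 18 mm above the origin, with an end stop 10 mm taller at each end in x (100 mm clear between them), no walls at its y sides. The rib lies along x.
- cup_bay: Stamp cup: fixed grey base 130 (x) x 80 (y) x 6 mm; origin at the centre of its underside, 8 mm above the table. A low round cup in the middle: inside diameter 66, wall 4, rim 22 and inner floor 8 mm above the origin. The four bays lie 2 x 2 in one dark wooden caddy (276 x 176 mm, walls 24 high), same x direction, 132 mm apart in x, 82 in y; which is where varies.
- post_bay: Ring post: fixed grey base 130 (x) x 80 (y) x 6 mm; origin at the centre of its underside, 8 mm above the table. One upright post in the middle, 16 diameter, top 51 mm above the origin; a ring over it rests on the base, 6 mm above the origin. Fingers gripping a ring fit best along this bay's x, clear of the neighbouring bay.
There are look-alikes about, which are no part of the job. Leave any purple or red look-alike of the long_tool alone.

How it is judged:
At the end, for the whole second after the job is handed in: Long tool on both bars, within 15 mm and 0.25 rad of the rest; plain rib on the pad within 13 mm and 0.25 rad; ring down over the post; stamp upright in the cup within 16 mm of its middle; heights within 4 mm, all at rest; short tool and holed rib within 20 mm of their starts (horizontal distance between long_tool and rest_bay below 0.015 m and z of long_tool in the frame of rest_bay between 0.02 and 0.028 m and linear speed of each of long_tool, plain_rib, ring, stamp below 0.02 m/s and angle between the x axis of long_tool and the x axis of rest_bay, either way round below 0.25 rad and horizontal distance between plain_rib and pad_bay below 0.013 m and z of plain_rib in the frame of pad_bay between 0.014 and 0.022 m and angle between the x axis of plain_rib and the x axis of pad_bay, either way round below 0.25 rad and horizontal distance between ring and post_bay below 0.015 m and z of ring in the frame of post_bay between 0.002 and 0.01 m and angle between the z axis of ring and the z axis of post_bay, either way round below 0.25 rad and horizontal distance between stamp and cup_bay below 0.016 m and z of stamp in the frame of cup_bay between 0.004 and 0.012 m and angle between the z axis of stamp and the z axis of cup_bay, either way round below 0.25 rad and distance of each of short_tool, holed_rib from where it was at the start of the episode below 0.02 m); the robot touches nothing.
It fails at once if the short loop tool is moved by more than 20 mm (distance of short_tool from where it was at the start of the episode above 0.02 m).
It fails at once if the rib with the finger hole is moved by more than 20 mm (distance of holed_rib from where it was at the start of the episode above 0.02 m).
It also fails if it takes over 112 s, if anything falls off the work surface, if the arm or the gripper's body presses on something with over 40 N, if the wrist force passes 120 N, or if a joint passes its speed limit or range.

### The arm

A 6-joint arm with a two-finger parallel gripper is mounted at the origin on the work surface. World frame = base frame: x ahead of the robot, y to its left, z up, the work surface at z = 0. Lengths are in m, angles in rad, forces in N, time in s.
With the tool pointing down it reaches from about 0.35 to 0.875 m from the base axis. Payload 15.5 kg.
Tool frame: the origin (TCP) lies at the very end of the fingers, on their centre line; the grasp point (between the pads) lies 19 mm behind it; z points along the fingers, y is the line along which they close (so a half turn about z gives the same grasp; the last joint's range is limited). The gripper opens to 85 mm and grips with 20 to 120 N. Pads are 22 mm wide; open, the fingers measure 114 mm over their backs; the gripper's body (76 mm by 85 mm) begins 54 mm behind the grasp point. The pads swing forward as they close: fully open they stand 13 mm farther back than shut.
Start: joints at [-1.367, 0.494, 1.345, -0, 1.302, -0.096], TCP at [0.184, -0.597, 0.231] pointing down, gripper open.
Joint ranges: [-2.91, 2.91], [-0.82, 2.16], [0.22, 2.67], [-1.22, 4.37], [0.12, 2.79], [-3.08, 3.08]. Speed limits (rad/s): [1.89, 1.89, 2.57, 3.01, 3.01, 3.01].

### API

Orientations are given as a 3x3 rotation matrix whose columns are the frame's x, y, z axes.
In Python, from plant import r gives the robot as it stands.
- The arm moves only by the tool drive_tool, never from a script. Its argument "moves" is a list that holds one entry, the list of rows, each a list of 4 numbers: the shift along the tool's x, y, z in m, then the turn about the tool's z in degrees. A call has exactly 8 rows; each row is the pose to reach, as a shift and turn from the pose commanded when the call began, along the tool's axes at that moment; what a row does not reach only later rows make up. A row lasts 1/8 s, in which the tool goes at most 62.5 mm and 10.7 degrees, less where a joint would pass 70% of its speed; a pose out of reach is approached as far as the arm can. A call with a gripper value outside its range is refused whole. "jaw" is the finger opening in m, from 0 to 0.0854, set as the call begins (left out, the last holds). The fingers move at their own pace and stop on an object; "newtons" is the grip in N (left out, the last holds). Time passes only in rows, so rows that repeat a pose let the fingers close, or fill a call up. It gives the time, the measured TCP pose, the force, the opening and the grip force at its end, in the units of the state.
- r.observe(): the state, without advancing time (a new reading comes with each control period).
- r.snapshot(name): name is "scene" or "top" or "wrist"; returns a dict with "pixels" (384x512x3 uint8, blue, green, red), "fovy" (degrees; the focal length in pixels is half the picture's height over the tangent of half this angle, whatever the lens; pixels are square), "cx", "cy" (the principal point, pixels), "extrinsics" (4x4, takes a point from camera to world coordinates). Camera axes: x right, y up, looking along -z (the intrinsics and any distortion apply to the point x, -y, -z); pixel columns grow to the right and rows downward; lengths in m; the calibration is good to about 2 mm. A picture is of the moment at which its call begins. There is no depth.
- r.close_job(): hands the job in; it is judged then, once.
The state is a dict: "t": time; "joint_positions": joint angles; "joint_velocities": joint speeds; "tau": joint torques, N m; "position": TCP position; "orientation": TCP orientation; "wrist_force": force on the tool from outside, world axes, zero at the start; "ft_torque": the same for the moment, N m; "finger_gap": finger opening in m; "gripper_force": force on a finger pad.
Only numpy, scipy, OpenCV 4.12 (cv2) and the standard library are available. Lean on these libraries where they do the work, as an engineer would, in place of code of your own. Each camera call takes 0.05 s, during which the arm holds its last target. There are 200 camera calls.

## Working session

There is one attempt and no reset: what is moved stays moved. The work goes in short steps, Python scripts to look and compute and a tool call to move; the robot and the scene stay as the last step left them, time stands still between calls to the robot, and variables do not carry over. Pictures are saved under pics/ and viewed, at most 17 in all, crops included, and the job is handed in when it is done.

Besides the shell and the picture viewer there is one more tool, called after "Emit:" as name([rows], argument=value, ...), one row to a line, values as JSON. drive_tool: Moves the arm, as the interface text tells. Its arguments: {"type":"object","properties":{"moves":{"type":"array","items":{"type":"array","items":{"type":"array","items":{"type":"number"}}}},"jaw":{"type":"number"},"newtons":{"type":"number"}},"required":["moves"]}

```bash
mkdir -p pics; ls; cat > h.py <<'E'
import numpy as np, cv2, pickle
from plant import r
def snap(n,f):
    s=r.snapshot(n); s={k:(np.array(v) if k in("pixels","extrinsics") else v) for k,v in s.items()}
    cv2.imwrite(f"pics/{f}.png",s["pixels"]); pickle.dump(s,open(f"pics/{f}.pkl","wb")); return s
def load(f): return pickle.load(open(f"pics/{f}.pkl","rb"))
def ray(s,uv,z):
    h=s["pixels"].shape[0]; f=h/2/np.tan(np.radians(s["fovy"])/2)
    E=s["extrinsics"]; d=E[:3,:3]@np.array([(uv[0]-s["cx"])/f,-(uv[1]-s["cy"])/f,-1.])
    o=E[:3,3]; return o+d*(z-o[2])/d[2]
def proj(s,p):
    h=s["pixels"].shape[0]; f=h/2/np.tan(np.radians(s["fovy"])/2)
    E=s["extrinsics"]; q=E[:3,:3].T@(np.array(p)-E[:3,3]); return np.array([s["cx"]+f*q[0]/-q[2], s["cy"]-f*q[1]/-q[2]])
E
python3 - <<'E'
from h import *
for n in("scene","top","wrist"):
    s=snap(n,n+"0"); print(n,{k:v for k,v in s.items() if k!="pixels"})
print(r.observe())
a=load("top0")["pixels"];b=load("scene0")["pixels"]
cv2.imwrite("pics/t.png",cv2.resize(a,(800,600),interpolation=cv2.INTER_CUBIC))
E
```

```text
pics
scene {'fovy': 52.31632585834116, 'cx': 249.91685149242267, 'cy': 189.50841110613484, 'extrinsics': array([[-0.42641092, -0.61699654,  0.66142951,  1.17880208],
       [ 0.90450344, -0.28529757,  0.31698394,  0.28600622],
       [-0.00687376,  0.73343069,  0.67972949,  0.66673157],
       [ 0.        ,  0.        ,  0.        ,  1.        ]])}
top {'fovy': 46.174158134603275, 'cx': 259.14643331803427, 'cy': 189.08563636684488, 'extrinsics': array([[ 0.05457491,  0.97311897, -0.22374325,  0.36311971],
       [-0.99850906,  0.05343563, -0.01114811, -0.02043902],
       [ 0.00110742,  0.22401807,  0.97458436,  0.9623671 ],
       [ 0.        ,  0.        ,  0.        ,  1.        ]])}
wrist {'fovy': 68.12031266745609, 'cx': 257.47336011474107, 'cy': 196.39568723219438, 'extrinsics': array([[ 2.93944122e-01,  9.14375737e-01,  2.78413119e-01,
         2.55854954e-01],
       [-9.55822605e-01,  2.81211283e-01,  8.55766496e-02,
        -5.74978551e-01],
       [-4.36982818e-05, -2.91268306e-01,  9.56641402e-01,
         3.74382155e-01],
       [ 0.00000000e+00,  0.00000000e+00,  0.0000
[... 162 characters left out ...]
e+00, -9.54846475e-02]), 'joint_velocities': array([-0.00108201, -0.00159156, -0.00344718, -0.00023531,  0.00025998,
       -0.00023434]), 'tau': array([ 5.74128499e-04, -8.82538962e+01, -3.84064293e+01, -1.21562330e-04,
        7.16895360e-03, -1.84586281e-05]), 'position': array([ 0.18389948, -0.59703861,  0.23083672]), 'orientation': array([[ 9.55707915e-01,  2.94316736e-01, -1.99811629e-04],
       [ 2.94316792e-01, -9.55707466e-01,  9.30428626e-04],
       [ 8.28792504e-05, -9.48025920e-04, -9.99999547e-01]]), 'wrist_force': array([ 0.17022705,  1.26140902, -0.10957858]), 'ft_torque': array([-0.01807662, -0.00487611, -0.00887227]), 'gripper_force': 0.0, 'finger_gap': 0.0855606928458433}
```

View pics/t.png

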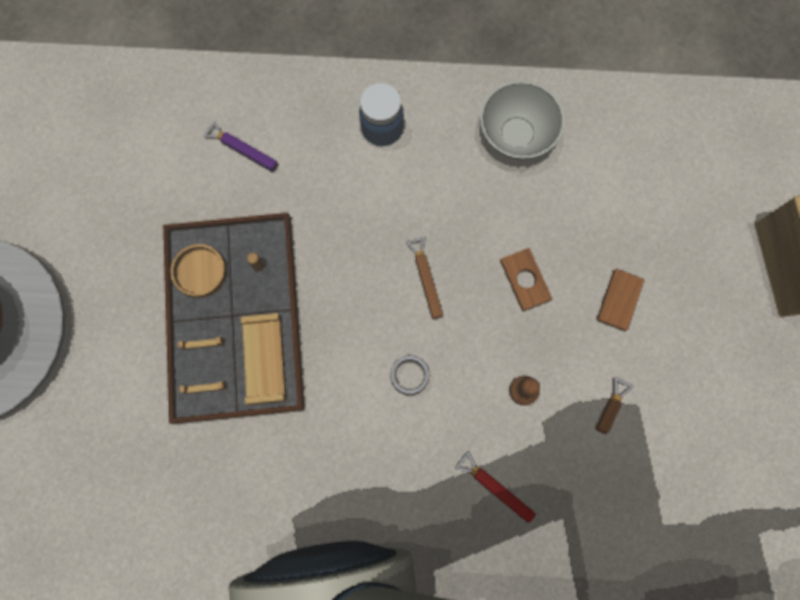

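View pics/scene0.png

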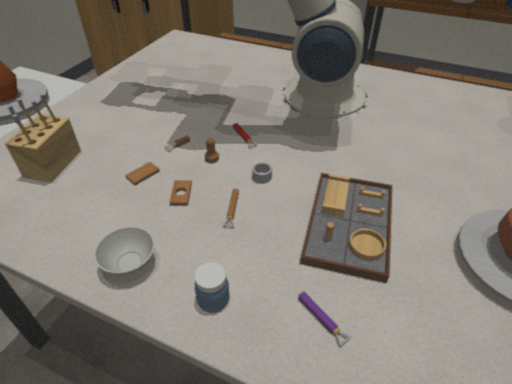

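The top view (800x600) shows these candidates:
- **Long tool:** wanted is the orange-brown one (428,283). Look-alikes are the purple (245,148), the red (500,492) and the short brown (612,408).
- **Rib:** wanted is the plain one (621,300). The look-alike is the holed one (526,280).
- **Ring and stamp:** ring (410,375) and stamp (525,390), with nothing else like them.
- **Caddy:** cup (198,270), post (255,262), rest (200,365) and pad (263,358).

Next I measure them.

```bash
cat > seg.py <<'E'
from h import *
s=load("top0"); im=s["pixels"]; hsv=cv2.cvtColor(im,cv2.COLOR_BGR2HSV)
m=(hsv[...,1]>90).astype(np.uint8)*255
n,l,st,c=cv2.connectedComponentsWithStats(m)
for i in range(1,n):
    if st[i,4]<40: continue
    cs,_=cv2.findContours((l==i).astype(np.uint8),0,2)
    rc=cv2.minAreaRect(max(cs,key=len)); p=ray(s,rc[0],.01)
    box=[ray(s,q,.01)[:2] for q in cv2.boxPoints(rc)]
    e=[box[1]-box[0],box[2]-box[1]]; k=int(np.linalg.norm(e[1])>np.linalg.norm(e[0]))
    print(np.round(c[i],1),st[i,4],"xy",np.round(p[:2],4),"size",np.round([np.linalg.norm(v) for v in e],4),"ang",round(np.degrees(np.arctan2(e[k][1],e[k][0]))%180,1), "hue",np.round(np.mean(hsv[l==i],0)))
a=im[140:290,230:430]; cv2.imwrite("pics/c1.png",cv2.resize(a,(800,600),interpolation=cv2.INTER_CUBIC))
E
python3 seg.py
```

```text
[158.6  96.3] 217 xy [0.7857 0.2308] size [0.0137 0.0888] ang 61.8 hue [138. 117. 110.]
[137.8 190.3] 1751 xy [0.5375 0.2308] size [0.1872 0.281 ] ang 9.2 hue [ 14. 108. 116.]
[336.3 178.4] 589 xy [ 0.615  -0.1764] size [0.0445 0.0803] ang 24.3 hue [ 13. 125. 128.]
[273.8 181.7] 270 xy [ 0.6006 -0.0403] size [0.0142 0.0961] ang 18.5 hue [ 13. 120. 121.]
[162.1 166. ] 46 xy [0.6194 0.2055] size [0.0136 0.0241] ang 14.8 hue [ 17. 106. 124.]
[396.9 191.4] 687 xy [ 0.5929 -0.3079] size [0.0796 0.0421] ang 161.9 hue [ 13. 129. 130.]
[168.2 229.2] 1350 xy [0.4835 0.1792] size [0.0539 0.1208] ang 8.6 hue [ 18. 110. 169.]
[127.8 219.5] 106 xy [0.4997 0.2673] size [0.0576 0.0092] ang 100.4 hue [ 18. 107. 150.]
[335.6 249.5] 226 xy [ 0.4603 -0.1772] size [0.0359 0.0357] ang 93.1 hue [ 13. 115.  95.]
[129.  247.9] 104 xy [0.4398 0.258 ] size [0.0571 0.0083] ang 98.1 hue [ 18. 106. 154.]
[389.8 264.6] 176 xy [ 0.4361 -0.2916] size [0.0533 0.0151] ang 155.5 hue [ 13. 116.  80.]
[321.9 316.1] 373 xy [ 0.324  -0.1511] size [0.0157 0.0974] ang 53.6 hue [  2. 161.  82.]
```

View pics/c1.png

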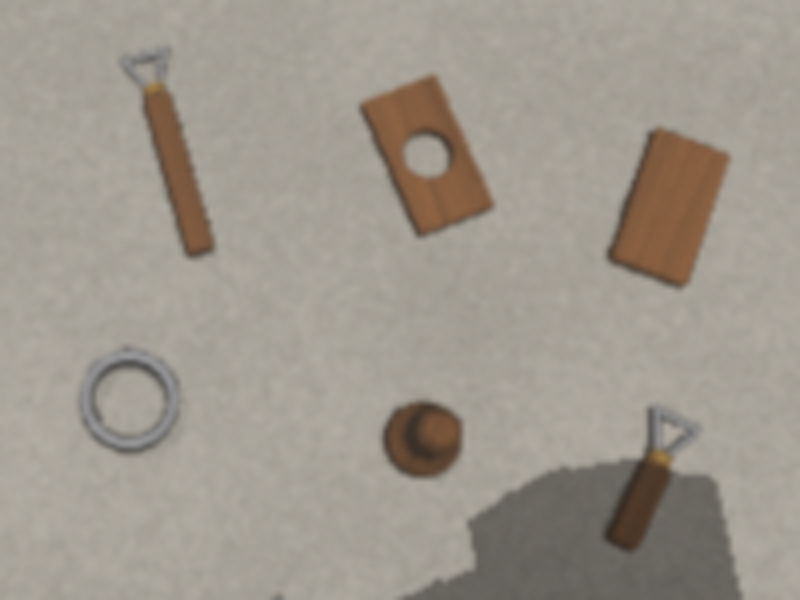

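View pics/wrist0.png

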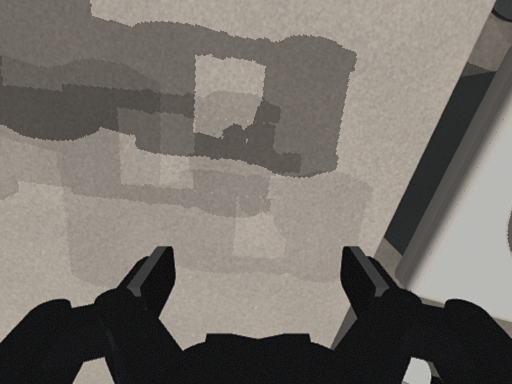

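The crop confirms the choices: orange-brown long handle, rib without a hole at right, ring and stamp. The measured sizes match the ones given. Next I get precise poses at the right heights and cross-check them with the scene camera.

```bash
cat > m2.py <<'E'
from h import *
def comps(s,m,minA=30):
    n,l,st,c=cv2.connectedComponentsWithStats(m.astype(np.uint8)); return [((l==i).astype(np.uint8),st[i]) for i in range(1,n) if st[i,4]>=minA]
def rect(s,m,z):
    cs,_=cv2.findContours(m,0,1); c=np.concatenate(cs).reshape(-1,2)
    w=np.array([ray(s,q,z)[:2] for q in c])*1000
    (cx,cy),(a,b),an=cv2.minAreaRect(w.astype(np.float32)); 
    if b>a: a,b,an=b,a,an+90
    return np.round([cx,cy,a,b,(an+90)%180-90],1)
for nm in("top0","scene0"):
    s=load(nm); im=s["pixels"]; hsv=cv2.cvtColor(im,cv2.COLOR_BGR2HSV).astype(int)
    m=hsv[...,1]>90; g=dict(long=(.6,-.04,.012),plain=(.593,-.308,.010),holed=(.615,-.176,.01),stamp=(.46,-.177,.016),pad=(.483,.179,.03),bar1=(.5,.267,.03),bar2=(.44,.258,.03),post=(.61,.2,.05),caddy=(.5375,.2308,.024))
    C=comps(s,m)
    print(nm)
    for k,p in g.items():
        uv=proj(s,p); 
        best=min(C,key=lambda q: np.linalg.norm(np.array([q[1][0]+q[1][2]/2,q[1][1]+q[1][3]/2])-uv)+(1000 if k=="caddy" and q[1][2]<60 else 0))
        print(k,np.round(uv),best[1],rect(s,best[0],p[2]))
    # ring: dark grey, low brightness against table near guess
    uv=proj(s,(.46,-.02,.015)); 
    cv2.imwrite("pics/ring_%s.png"%nm, im[int(uv[1])-40:int(uv[1])+40,int(uv[0])-40:int(uv[0])+40]); print("ring guess",uv)
    q=rect
s=load("top0");im=s["pixels"]; sub=im[215:265,238:288].astype(int)
# ring is bluish vs warm table
d=sub[...,0]-sub[...,2]; mm=np.zeros(im.shape[:2],bool); mm[215:265,238:288]=d>np.median(d)+10
for q in comps(s,mm,20): print("ring",q[1],[list(rect(s,q[0],z)) for z in (.03,0)])
E
python3 m2.py
```

```text
top0
long [274. 181.] [266 161  17  42 270] [600.5 -40.1  95.8  13.9  18.5]
plain [397. 191.] [383 173  29  38 687] [ 593.3 -307.9   78.5   41.9  -18.6]
holed [336. 178.] [321 159  32  39 589] [ 615.3 -176.2   79.4   43.8   24.8]
stamp [336. 249.] [327 241  18  18 226] [ 459.6 -176.1   35.6   35.4  -89.3]
pad [166. 228.] [ 154  201   28   58 1350] [482.1 175.1 117.2  52.1   9.3]
bar1 [125. 218.] [114 216  28   7 106] [496.8 261.3  56.4   9.  -79.6]
bar2 [126. 247.] [115 245  28   6 104] [438.2 252.3  55.6   8.1 -81.9]
post [160. 166.] [159 162   8  11  46] [608.6 196.   23.3  13.   14.8]
caddy [145. 202.] [ 106  137   87  133 1751] [539.5 225.6 273.7 174.4   9.2]
ring guess [260.95757433 245.29581663]
scene0
long [232. 202.] [228 189  10  30 164] [601.6 -37.2  98.4  13.5  18.8]
plain [142. 171.] [126 162  33  22 349] [ 598.1 -302.6   78.5   46.8  -18.3]
holed [180. 190.] [170 181  21  24 364] [ 620.1 -171.5   82.5   42.8   24.8]
stamp [210. 153.] [206 138  12  25 201] [ 443.2 -183.   110.6   29.9   30. ]
pad [336. 193.] [ 302  174   90  105 2435] [555.4 231.  286.4 170.4   9.1]
bar1 [372. 208.] [358 204  26  12 121] [505.1 265.3  54.8  24.4 -79.7]
bar2 [373. 191.] [360 187  25  11 111] [446.6 256.   54.   24.4 -81.9]
post [330. 226.] [326 223   8  17  88] [623.9 202.2  47.   12.8  11.9]
caddy [351. 216.] [ 302  174   90  105 2435] [549.5 230.5 289.  172.    9.1]
ring guess [263.08339683 169.18134103]
ring [250 228  24  25 187] [[np.float64(470.7), np.float64(-21.5), np.float64(48.4), np.float64(48.3), np.float64(-41.7)], [np.float64(474.1), np.float64(-21.6), np.float64(50.0), np.float64(49.9), np.float64(-41.7)]]
```

```bash
cat > go.py <<'E'
import sys
from h import *
o=r.observe(); R=o["orientation"]; p=o["position"]
def plan(x,y,z,yaw):
    d=R.T@(np.array([x,y,z])-p); cur=np.degrees(np.arctan2(R[1,0],R[0,0])); t=cur-yaw; t=(t+90)%180-90
    print("shift",np.round(d*1000,1),"turn",round(t,1),"alt",round(t-np.sign(t)*180,1))
if __name__=="__main__":
    print("t",o["t"],"p",np.round(p,4),"yaw",round(np.degrees(np.arctan2(R[1,0],R[0,0])),2),"gap",round(o["finger_gap"],4),"F",np.round(o["wrist_force"],1),"q",np.round(o["joint_positions"],2))
    for a in sys.argv[1:]: plan(*map(float,a.split(",")))
E
python3 go.py .611,-.036,.15,18.6
```

```text
t 0.15 p [ 0.1839 -0.597   0.2308] yaw 17.12 gap 0.0856 F [ 0.2  1.3 -0.1] q [-1.37  0.49  1.35 -0.    1.3  -0.1 ]
shift [ 573.3 -410.4   81.3] turn -1.5 alt 178.5
```

Emit:
drive_tool([
  [[0.045, -0.032, 0, 0], [0.09, -0.064, 0, 0], [0.135, -0.096, 0, 0], [0.18, -0.128, 0, 0], [0.225, -0.16, 0, 0], [0.27, -0.192, 0, 0], [0.315, -0.224, 0, 0], [0.36, -0.256, 0.01, 0]],
])

```text
t: 1.15
position: [0.4539, -0.2453, 0.2217]
orientation: [[0.956, 0.294, 0.001], [0.294, -0.956, -0.001], [0.001, 0.001, -1.0]]
wrist_force: [0.7, -0.3, 0.3]
finger_gap: 0.0852
gripper_force: 0.0
```

Emit:
drive_tool([
  [[0.04, -0.03, 0.01, -1], [0.085, -0.06, 0.02, -1], [0.13, -0.092, 0.03, -1], [0.17, -0.12, 0.05, -1], [0.205, -0.147, 0.065, -1], [0.213, -0.155, 0.07, -1], [0.213, -0.155, 0.07, -1], [0.213, -0.155, 0.07, -1]],
])

```text
t: 2.15
position: [0.6102, -0.0369, 0.1517]
orientation: [[0.951, 0.31, 0.0], [0.31, -0.951, -0.0], [0.0, 0.0, -1.0]]
wrist_force: [0.1, 0.1, -0.1]
finger_gap: 0.0854
gripper_force: 0.0
```

```bash
python3 go.py .611,-.036,.002,18.6; python3 -c "
from h import *
s=snap('wrist','w1')
for p in [(.611,-.036,.008),(.557,-.054,.008)]: print(proj(s,p))"
```

```text
t 2.15 p [ 0.6102 -0.0369  0.1517] yaw 18.07 gap 0.0854 F [ 0.1  0.1 -0.1] q [-0.16  0.56  1.47 -0.    1.11  1.1 ]
shift [  1.   -0.6 149.7] turn -0.5 alt 179.5
[256.62070084 184.22516703]
[257.01529996 234.26250214]
```

View pics/w1.png

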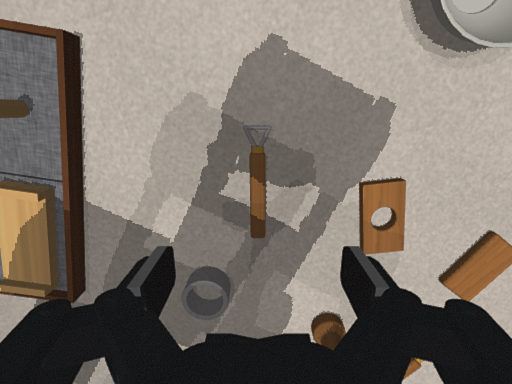

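The wrist view shows the long tool vertical at column 258, collar at row 150 and handle end at row 237, about 2 mm from the prediction. I descend and grip.

Emit:
drive_tool([
  [[0, -0.001, 0.03, -0.5], [0, -0.001, 0.06, -0.5], [0, -0.001, 0.09, -0.5], [0, -0.001, 0.115, -0.5], [0, -0.001, 0.135, -0.5], [0, -0.001, 0.145, -0.5], [0, -0.001, 0.149, -0.5], [0, -0.001, 0.149, -0.5]],
], jaw=0.045)

```text
t: 3.2
position: [0.6105, -0.0351, 0.0028]
orientation: [[0.948, 0.319, 0.001], [0.319, -0.948, -0.0], [0.001, 0.0, -1.0]]
wrist_force: [0.2, -0.3, 0.2]
finger_gap: 0.0447
gripper_force: 0.0
```

Emit:
drive_tool([
  [[0, 0, 0, 0], [0, 0, 0, 0], [0, 0, 0, 0], [0, 0, 0, 0], [0, 0, 0, 0], [0, 0, 0, 0], [0, 0, 0, 0], [0, 0, 0, 0]],
], jaw=0.005, newtons=40)

```text
t: 4.2
position: [0.6107, -0.035, 0.003]
orientation: [[0.948, 0.319, 0.001], [0.319, -0.948, -0.0], [0.001, 0.001, -1.0]]
wrist_force: [0.1, -1.3, 6.6]
finger_gap: 0.015
gripper_force: 39.7
```

Emit:
drive_tool([
  [[0, 0, -0.01, 0], [0, 0, -0.03, 0], [0, 0, -0.05, 0], [0, 0, -0.08, 0], [0, 0, -0.1, 0], [0, 0, -0.11, 0], [0, 0, -0.12, 0], [0, 0, -0.12, 0]],
])

```text
t: 5.2
position: [0.6105, -0.0349, 0.1226]
orientation: [[0.948, 0.319, 0.001], [0.319, -0.948, -0.0], [0.001, 0.0, -1.0]]
wrist_force: [0.8, 0.2, -1.0]
finger_gap: 0.0148
gripper_force: 39.0
```

```bash
python3 go.py .4675,.2562,.12,9.2 .4675,.2562,.027,9.2
```

```text
t 5.2 p [ 0.6105 -0.0349  0.1226] yaw 18.62 gap 0.0148 F [ 0.8  0.2 -1. ] q [-0.15  0.59  1.5   0.    1.05  1.09]
shift [ -42.5 -321.5    2.5] turn 9.4 alt -170.6
shift [ -42.6 -321.5   95.5] turn 9.4 alt -170.6
```

Emit:
drive_tool([
  [[-0.006, -0.04, 0, 1], [-0.012, -0.085, 0, 2], [-0.018, -0.13, 0, 4], [-0.024, -0.18, 0, 6], [-0.03, -0.23, 0, 8], [-0.036, -0.275, 0, 9.4], [-0.042, -0.31, 0, 9.4], [-0.0425, -0.3215, 0.01, 9.4]],
])

```text
t: 6.2
position: [0.4665, 0.2577, 0.1119]
orientation: [[0.987, 0.162, 0.0], [0.162, -0.987, 0.0], [0.0, -0.0, -1.0]]
wrist_force: [-0.1, 0.7, -0.4]
finger_gap: 0.015
gripper_force: 39.1
```

Emit:
drive_tool([
  [[0, 0, 0.01, 0], [0, 0, 0.02, 0], [0, 0, 0.03, 0], [0, 0, 0.03, 0], [0, 0, 0.03, 0], [0, 0, 0.03, 0], [0, 0, 0.03, 0], [0, 0, 0.03, 0]],
])

```text
t: 7.2
position: [0.4674, 0.2563, 0.0825]
orientation: [[0.987, 0.16, 0.0], [0.16, -0.987, 0.0], [0.0, -0.0, -1.0]]
wrist_force: [1.4, -0.1, -0.5]
finger_gap: 0.0148
gripper_force: 39.1
```

```bash
python3 go.py .4675,.2562,.0275,9.2; python3 -c "
from h import *
s=snap('wrist','w2')"
```

```text
t 7.2 p [0.4674 0.2563 0.0825] yaw 9.23 gap 0.0148 F [ 1.4 -0.1 -0.5] q [ 0.39  0.57  1.73 -0.    0.85  1.8 ]
shift [ 0.   0.1 55. ] turn 0.0 alt -180.0
```

View pics/w2.png

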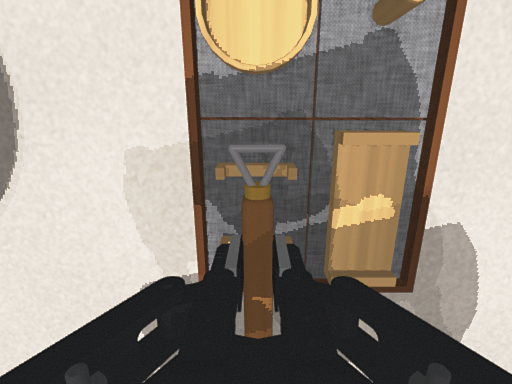

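The tool is held straight at column 258, and the far bar's middle is at column 256, so it is centred between the ears. I lower it and release.

Emit:
drive_tool([
  [[0, 0, 0.015, 0], [0, 0, 0.03, 0], [0, 0, 0.04, 0], [0, 0, 0.047, 0], [0, 0, 0.051, 0], [0, 0, 0.054, 0], [0, 0, 0.055, 0], [0, 0, 0.055, 0]],
])

```text
t: 8.25
position: [0.4674, 0.2562, 0.0274]
orientation: [[0.987, 0.16, 0.0], [0.16, -0.987, 0.0], [0.0, -0.0, -1.0]]
wrist_force: [-0.4, -0.0, -1.0]
finger_gap: 0.0152
gripper_force: 39.1
```

Emit:
drive_tool([
  [[0, 0, 0, 0], [0, 0, 0, 0], [0, 0, 0, 0], [0, 0, 0, 0], [0, 0, -0.02, 0], [0, 0, -0.05, 0], [0, 0, -0.09, 0], [0, 0, -0.11, 0]],
], jaw=0.032)

```text
t: 9.25
position: [0.4679, 0.2565, 0.1392]
orientation: [[0.987, 0.16, 0.002], [0.16, -0.987, 0.001], [0.002, -0.0, -1.0]]
wrist_force: [0.3, 1.1, -1.7]
finger_gap: 0.0319
gripper_force: 0.0
```

```bash
python3 go.py .593,-.308,.14,-18.5; python3 -c "
from h import *
s=snap('wrist','w3')"
```

```text
t 9.25 p [0.4679 0.2565 0.1392] yaw 9.22 gap 0.0319 F [ 0.3  1.1 -1.7] q [0.39 0.48 1.68 0.   0.98 1.8 ]
shift [ 33.  577.2  -1. ] turn 27.7 alt -152.3
```

View pics/w3.png

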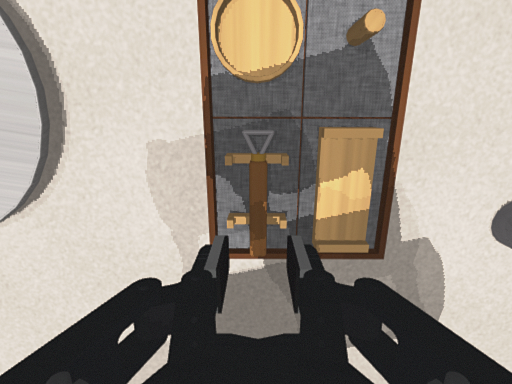

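The long tool lies on both bars, centred: bars at rows 159 and 221, handle on column 258. Next is the plain rib.

Emit:
drive_tool([
  [[0.002, 0.035, 0, 0], [0.005, 0.09, 0, 2], [0.008, 0.145, 0, 5], [0.011, 0.2, 0, 9], [0.015, 0.255, 0, 13], [0.018, 0.31, 0, 17], [0.021, 0.365, 0, 20], [0.024, 0.42, 0, 23]],
], jaw=0.066)

```text
t: 10.3
position: [0.5583, -0.1563, 0.1369]
orientation: [[0.971, -0.24, -0.0], [-0.24, -0.971, 0.0], [-0.0, -0.0, -1.0]]
wrist_force: [0.5, 0.7, 0.5]
finger_gap: 0.0661
gripper_force: 0.0
```

```bash
python3 go.py .593,-.308,.14,-18.5
```

```text
t 10.3 p [ 0.5583 -0.1563  0.1369] yaw -13.89 gap 0.0661 F [0.5 0.7 0.5] q [-0.38  0.54  1.57  0.    1.04  1.44]
shift [ 70.1 138.9  -3.2] turn 4.6 alt -175.4
```

Emit:
drive_tool([
  [[0.02, 0.04, 0, 1], [0.04, 0.08, 0, 2], [0.058, 0.115, 0, 4], [0.067, 0.133, 0, 4.6], [0.07, 0.139, -0.003, 4.6], [0.07, 0.139, -0.003, 4.6], [0.07, 0.139, -0.003, 4.6], [0.07, 0.139, -0.003, 4.6]],
])

```text
t: 11.3
position: [0.5932, -0.3053, 0.1404]
orientation: [[0.949, -0.314, -0.0], [-0.314, -0.949, 0.0], [-0.0, -0.0, -1.0]]
wrist_force: [0.4, 0.5, 0.5]
finger_gap: 0.066
gripper_force: 0.0
```

```bash
python3 go.py .593,-.308,.002,-18.5; python3 -c "
from h import *
from m2 import comps,rect
s=snap('wrist','w4'); hsv=cv2.cvtColor(s['pixels'],cv2.COLOR_BGR2HSV)
for m,st in comps(s,(hsv[...,1]>90)&(hsv[...,2]>40),800): print(st,rect(s,m,.012),rect(s,m,0.))
print(proj(s,(.593,-.308,.012)))" | tail -8
```

```text
t 11.3 p [ 0.5932 -0.3053  0.1404] yaw -18.32 gap 0.066 F [0.4 0.5 0.5] q [-0.56  0.64  1.33  0.    1.17  1.33]
shift [  0.7   2.7 138.4] turn 0.2 alt -179.8
post [330. 226.] [326 223   8  17  88] [623.9 202.2  47.   12.8  11.9]
caddy [351. 216.] [ 302  174   90  105 2435] [549.5 230.5 289.  172.    9.1]
ring guess [263.08339683 169.18134103]
ring [250 228  24  25 187] [[np.float64(470.7), np.float64(-21.5), np.float64(48.4), np.float64(48.3), np.float64(-41.7)], [np.float64(474.1), np.float64(-21.6), np.float64(50.0), np.float64(49.9), np.float64(-41.7)]]
[ 443    0   69  125 6033] [ 641.4 -537.9  127.1   49.1   11.3] [ 640.4 -547.2  132.7   51.3   11.3]
[ 238  144   45   79 3397] [ 596.9 -308.7   79.5   43.   -18.4] [ 593.9 -307.8   83.    44.9  -18.4]
[  84  161   91   84 3279] [ 619.1 -178.    79.9   49.4   24.8] [ 617.1 -171.4   83.4   51.6   24.8]
[260.52749618 188.3920959 ]
```

View pics/w4.png

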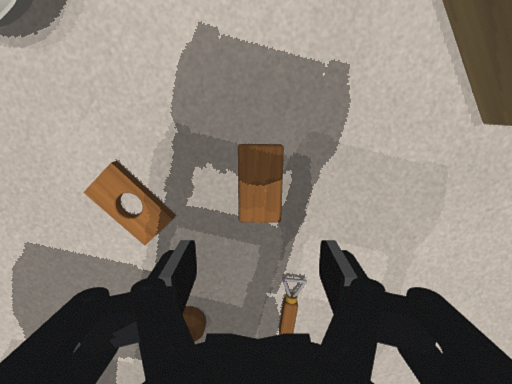

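The rib in the wrist view is the solid one at (260,184). It measures (0.595, -0.308) at -18.4°, 80x43 mm, which agrees with the top view. I descend and grip.

Emit:
drive_tool([
  [[0.002, 0.003, 0.03, 0], [0.002, 0.003, 0.06, 0], [0.002, 0.003, 0.09, 0], [0.002, 0.003, 0.115, 0], [0.002, 0.003, 0.13, 0], [0.002, 0.003, 0.137, 0], [0.002, 0.003, 0.1405, 0], [0.002, 0.003, 0.1405, 0]],
])

```text
t: 12.35
position: [0.5944, -0.3098, 0.0003]
orientation: [[0.949, -0.315, 0.001], [-0.315, -0.949, -0.0], [0.001, 0.0, -1.0]]
wrist_force: [0.2, 0.2, 0.1]
finger_gap: 0.0658
gripper_force: 0.0
```

Emit:
drive_tool([
  [[0, 0, 0, 0], [0, 0, 0, 0], [0, 0, 0, 0], [0, 0, 0, 0], [0, 0, 0, 0], [0, 0, 0, 0], [0, 0, 0, 0], [0, 0, 0, 0]],
], jaw=0.03)

```text
t: 13.35
position: [0.5945, -0.3099, 0.0006]
orientation: [[0.949, -0.315, 0.001], [-0.315, -0.949, -0.001], [0.001, 0.0, -1.0]]
wrist_force: [-0.8, 0.8, 5.7]
finger_gap: 0.0429
gripper_force: 40.8
```

Emit:
drive_tool([
  [[0, 0, -0.01, 0], [0, 0, -0.03, 0], [0, 0, -0.05, 0], [0, 0, -0.08, 0], [0, 0, -0.1, 0], [0, 0, -0.11, 0], [0, 0, -0.12, 0], [0, 0, -0.12, 0]],
])

```text
t: 14.35
position: [0.5944, -0.3098, 0.1203]
orientation: [[0.949, -0.315, 0.001], [-0.315, -0.949, -0.0], [0.001, 0.0, -1.0]]
wrist_force: [0.7, 0.8, -1.1]
finger_gap: 0.0428
gripper_force: 40.9
```

```bash
python3 go.py .4815,.175,.12,9.2
```

```text
t 14.35 p [ 0.5944 -0.3098  0.1203] yaw -18.38 gap 0.0428 F [ 0.7  0.8 -1.1] q [-0.57  0.67  1.34  0.    1.13  1.32]
shift [-2.600e+02 -4.245e+02  1.000e-01] turn -27.6 alt 152.4
```

Emit:
drive_tool([
  [[-0.02, -0.033, 0, 0], [-0.046, -0.075, 0, -2], [-0.076, -0.125, 0, -5], [-0.106, -0.175, 0, -9], [-0.137, -0.225, 0, -13], [-0.168, -0.275, 0, -17], [-0.196, -0.32, 0, -21], [-0.22, -0.36, 0, -25]],
])

```text
t: 15.35
position: [0.4979, 0.1031, 0.1193]
orientation: [[0.993, 0.118, -0.001], [0.118, -0.993, -0.0], [-0.001, -0.0, -1.0]]
wrist_force: [1.0, -0.2, -0.7]
finger_gap: 0.0427
gripper_force: 40.9
```

Emit:
drive_tool([
  [[-0.01, -0.022, 0, -2], [-0.01, -0.06, 0, -2.6], [-0.01, -0.07, 0, -2.6], [-0.01, -0.074, 0, -2.6], [-0.01, -0.074, 0, -2.6], [-0.01, -0.074, 0, -2.6], [-0.01, -0.074, 0, -2.6], [-0.01, -0.074, 0, -2.6]],
])

```text
t: 16.35
position: [0.4806, 0.1734, 0.1198]
orientation: [[0.987, 0.16, 0.0], [0.16, -0.987, 0.0], [0.0, 0.0, -1.0]]
wrist_force: [0.2, 0.1, -0.4]
finger_gap: 0.0431
gripper_force: 41.0
```

```bash
python3 go.py .4815,.175,.0275,9.2;  python3 -c "
from h import *
s=snap('wrist','w5')"
```

```text
t 16.35 p [0.4806 0.1734 0.1198] yaw 9.19 gap 0.0431 F [ 0.2  0.1 -0.4] q [ 0.23  0.48  1.75 -0.    0.91  1.64]
shift [ 1.2 -1.4 92.3] turn -0.0 alt 180.0
```

View pics/w5.png

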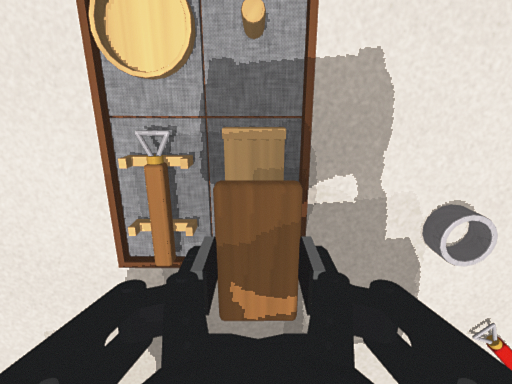

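The rib is held square over the pad: rib centre column 258, pad column 254, still off by 1-2 mm. I lower it with the small correction.

Emit:
drive_tool([
  [[0.001, -0.0015, 0.025, 0], [0.001, -0.0015, 0.05, 0], [0.001, -0.0015, 0.07, 0], [0.001, -0.0015, 0.082, 0], [0.001, -0.0015, 0.088, 0], [0.001, -0.0015, 0.091, 0], [0.001, -0.0015, 0.0925, 0], [0.001, -0.0015, 0.0925, 0]],
])

```text
t: 17.4
position: [0.4814, 0.1754, 0.0276]
orientation: [[0.987, 0.16, 0.0], [0.16, -0.987, 0.0], [0.0, -0.0, -1.0]]
wrist_force: [-0.3, 0.3, -0.2]
finger_gap: 0.0427
gripper_force: 41.0
```

Emit:
drive_tool([
  [[0, 0, 0, 0], [0, 0, 0, 0], [0, 0, 0, 0], [0, 0, 0, 0], [0, 0, -0.02, 0], [0, 0, -0.05, 0], [0, 0, -0.09, 0], [0, 0, -0.12, 0]],
], jaw=0.056)

```text
t: 18.4
position: [0.4813, 0.1754, 0.1488]
orientation: [[0.987, 0.16, 0.001], [0.16, -0.987, 0.0], [0.001, -0.0, -1.0]]
wrist_force: [0.5, 0.0, -0.9]
finger_gap: 0.0559
gripper_force: 0.0
```

```bash
python3 go.py .472,-.0215,.14,99.2 .472,-.0215,.14,90; python3 -c "
from h import *
s=snap('wrist','w6')"
```

```text
t 18.4 p [0.4813 0.1754 0.1488] yaw 9.22 gap 0.0559 F [ 0.5  0.  -0.9] q [ 0.23  0.44  1.72 -0.    0.98  1.64]
shift [-40.8 192.8   8.8] turn -90.0 alt 90.0
shift [-40.8 192.8   8.8] turn -80.8 alt 99.2
```

View pics/w6.png

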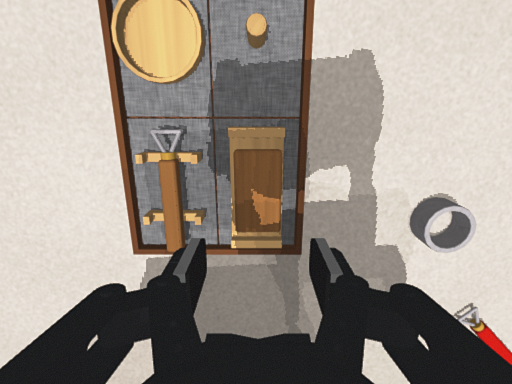

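The rib lies on the pad between the stops (rows 149-234). Next is the ring, fingers along the bay's x.

Emit:
drive_tool([
  [[-0.004, 0.02, 0, -10], [-0.01, 0.05, 0, -20], [-0.018, 0.085, 0, -30], [-0.026, 0.12, 0, -40], [-0.033, 0.155, 0, -50], [-0.038, 0.18, 0.004, -60], [-0.041, 0.193, 0.009, -70], [-0.041, 0.193, 0.009, -80]],
], jaw=0.08)

```text
t: 19.45
position: [0.4713, -0.0227, 0.1378]
orientation: [[0.009, 1.0, -0.001], [1.0, -0.009, 0.0], [0.0, -0.001, -1.0]]
wrist_force: [0.0, 0.3, -0.3]
finger_gap: 0.0799
gripper_force: 0.0
```

Emit:
drive_tool([
  [[0, 0, 0, -9.9], [0, 0, 0, -10], [0, 0, 0, -10], [0, 0, 0, -10], [0, 0, 0, -10], [0, 0, 0, -10], [0, 0, 0, -10], [0, 0, 0, -10]],
])

```text
t: 20.45
position: [0.4717, -0.0217, 0.1383]
orientation: [[-0.16, 0.987, 0.0], [0.987, 0.16, 0.0], [-0.0, 0.0, -1.0]]
wrist_force: [-0.2, 0.4, 0.4]
finger_gap: 0.0801
gripper_force: 0.0
```

```bash
python3 -c "
from h import *
s=snap('wrist','w7'); im=s['pixels'].astype(int)
uv=proj(s,(.472,-.0215,.03)); print('guess',uv)
x0,y0=int(uv[0])-60,int(uv[1])-60; sub=im[y0:y0+120,x0:x0+120]; d=sub[...,0]-sub[...,2]
m=(d>np.median(d)+10).astype(np.uint8); n,l,st,c=cv2.connectedComponentsWithStats(m); i=1+np.argmax(st[1:,4]); print(st[i]+[x0,y0,0,0,0])
cs,_=cv2.findContours((l==i).astype(np.uint8),cv2.RETR_CCOMP,1)
for c in cs:
    if len(c)<30: continue
    w=np.array([ray(s,q+[x0,y0],.03)[:2] for q in c.reshape(-1,2)])*1000; print(cv2.minEnclosingCircle(w.astype(np.float32)), cv2.fitEllipse(w.astype(np.float32)))
"; python3 go.py .472,-.0215,.008,99.2
```

```text
guess [256.86956338 193.53698876]
[ 232  161   55   58 1098]
((472.5296630859375, -18.152252197265625), 27.466337203979492) ((473.0585632324219, -18.076295852661133), (49.05999755859375, 53.593753814697266), 14.14626407623291)
((473.6336669921875, -14.12031078338623), 20.7044677734375) ((473.0134582519531, -15.20728588104248), (33.47022247314453, 38.915550231933594), 122.41494750976562)
t 20.5 p [ 0.4717 -0.0217  0.1383] yaw 99.21 gap 0.0803 F [-0.2  0.6 -0.7] q [-0.17  0.41  1.82  0.    0.91 -0.33]
shift [  0.2   0.4 130.3] turn 0.0 alt -180.0
```

View pics/w7.png

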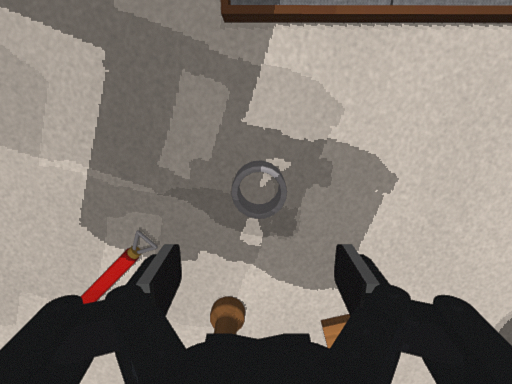

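The ring is at pixel (259,188), about (0.472, -0.019), and the red look-alike is clear of the fingers. I grip the ring.

Emit:
drive_tool([
  [[0.002, 0, 0.03, 0], [0.002, 0, 0.06, 0], [0.002, 0, 0.09, 0], [0.002, 0, 0.11, 0], [0.002, 0, 0.122, 0], [0.002, 0, 0.129, 0], [0.002, 0, 0.132, 0], [0.002, 0, 0.132, 0]],
])

```text
t: 21.5
position: [0.4715, -0.0198, 0.0065]
orientation: [[-0.16, 0.987, 0.0], [0.987, 0.16, -0.0], [-0.0, 0.0, -1.0]]
wrist_force: [0.3, 0.4, -0.6]
finger_gap: 0.0799
gripper_force: 0.0
```

Emit:
drive_tool([
  [[0, 0, 0, 0], [0, 0, 0, 0], [0, 0, 0, 0], [0, 0, 0, 0], [0, 0, 0, 0], [0, 0, 0, 0], [0, 0, 0, 0], [0, 0, 0, 0]],
], jaw=0.04)

```text
t: 22.5
position: [0.4716, -0.0198, 0.007]
orientation: [[-0.16, 0.987, 0.001], [0.987, 0.16, -0.0], [-0.0, 0.001, -1.0]]
wrist_force: [-1.6, 0.1, 15.3]
finger_gap: 0.0517
gripper_force: 38.9
```

Emit:
drive_tool([
  [[0, 0, -0.01, 0], [0, 0, -0.03, 0], [0, 0, -0.05, 0], [0, 0, -0.08, 0], [0, 0, -0.1, 0], [0, 0, -0.12, 0], [0, 0, -0.13, 0], [0, 0, -0.13, 0]],
])

```text
t: 23.5
position: [0.4716, -0.0198, 0.1367]
orientation: [[-0.16, 0.987, 0.001], [0.987, 0.16, -0.0], [-0.0, 0.001, -1.0]]
wrist_force: [0.6, -0.3, -0.5]
finger_gap: 0.0513
gripper_force: 41.8
```

```bash
python3 go.py .611,.1955,.136,99.2; python3 -c "
from h import *
s=snap('wrist','w8')"
```

```text
t 23.5 p [ 0.4716 -0.0198  0.1367] yaw 99.22 gap 0.0513 F [ 0.6 -0.3 -0.5] q [-0.17  0.41  1.83 -0.    0.9  -0.33]
shift [190.2 172.1   0.9] turn 0.0 alt -180.0
```

Emit:
drive_tool([
  [[0.022, 0.02, 0, 0], [0.052, 0.047, 0, 0], [0.085, 0.077, 0, 0], [0.118, 0.107, 0, 0], [0.15, 0.136, 0, 0], [0.175, 0.158, 0, 0], [0.187, 0.169, 0, 0], [0.19, 0.172, 0.001, 0]],
])

```text
t: 24.55
position: [0.6105, 0.1955, 0.1344]
orientation: [[-0.161, 0.987, -0.001], [0.987, 0.161, -0.0], [-0.0, -0.001, -1.0]]
wrist_force: [0.1, 0.6, -1.3]
finger_gap: 0.0511
gripper_force: 41.9
```

Emit:
drive_tool([
  [[0, 0, 0.015, 0], [0, 0, 0.03, 0], [0, 0, 0.04, 0], [0, 0, 0.04, 0], [0, 0, 0.04, 0], [0, 0, 0.04, 0], [0, 0, 0.04, 0], [0, 0, 0.04, 0]],
])

```text
t: 25.55
position: [0.6107, 0.1954, 0.0955]
orientation: [[-0.16, 0.987, 0.0], [0.987, 0.16, 0.0], [0.0, 0.0, -1.0]]
wrist_force: [-0.5, -0.8, -1.1]
finger_gap: 0.0508
gripper_force: 41.9
```

```bash
python3 go.py .611,.1955,.0215,99.2;  python3 -c "
from h import *
s=snap('wrist','w9'); print(proj(s,(.611,.1955,.059)),proj(s,r.observe()['position']))
t=snap('top','t9'); cv2.imwrite('pics/w9b.png',np.hstack([s['pixels'],cv2.resize(t['pixels'][140:236,110:206],(288,384),interpolation=2)]))"
```

```text
t 25.55 p [0.6107 0.1954 0.0955] yaw 99.22 gap 0.0508 F [-0.5 -0.8 -1.1] q [0.22 0.66 1.44 0.   1.04 0.06]
shift [ 0.1  0.2 74. ] turn 0.0 alt -180.0
[256.59469002 223.47945264] [255.96421059 248.58399122]
```

View pics/w9b.png

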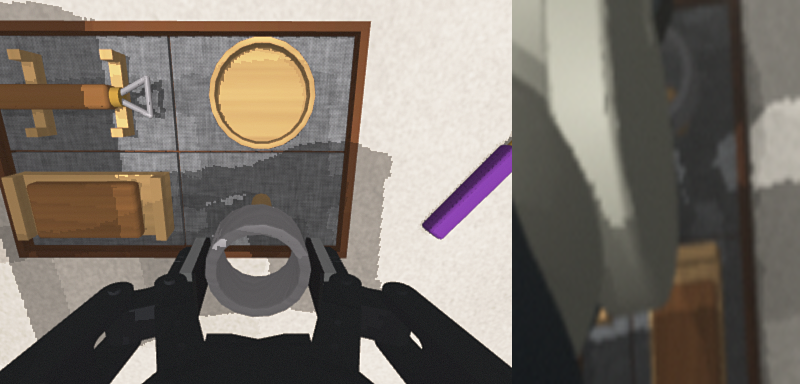

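The ring hangs level with the post's base peeking out at (261,200), aligned with the ring's column. I lower it in two stages, checking force.

Emit:
drive_tool([
  [[0, 0, 0.008, 0], [0, 0, 0.016, 0], [0, 0, 0.022, 0], [0, 0, 0.028, 0], [0, 0, 0.034, 0], [0, 0, 0.038, 0], [0, 0, 0.038, 0], [0, 0, 0.038, 0]],
])

```text
t: 26.65
position: [0.6108, 0.1954, 0.0575]
orientation: [[-0.16, 0.987, 0.0], [0.987, 0.16, 0.0], [0.0, 0.0, -1.0]]
wrist_force: [-0.7, 0.7, 0.6]
finger_gap: 0.0511
gripper_force: 41.9
```

Emit:
drive_tool([
  [[0, 0, 0.008, 0], [0, 0, 0.016, 0], [0, 0, 0.024, 0], [0, 0, 0.029, 0], [0, 0, 0.032, 0], [0, 0, 0.034, 0], [0, 0, 0.035, 0], [0, 0, 0.035, 0]],
])

```text
t: 27.65
position: [0.6107, 0.1953, 0.0223]
orientation: [[-0.16, 0.987, 0.0], [0.987, 0.16, 0.0], [0.0, 0.0, -1.0]]
wrist_force: [0.6, -0.3, -0.6]
finger_gap: 0.0513
gripper_force: 41.9
```

Emit:
drive_tool([
  [[0, 0, 0, 0], [0, 0, 0, 0], [0, 0, 0, 0], [0, 0, 0, 0], [0, 0, -0.02, 0], [0, 0, -0.05, 0], [0, 0, -0.09, 0], [0, 0, -0.14, 0]],
], jaw=0.07)

```text
t: 28.65
position: [0.6103, 0.1952, 0.1645]
orientation: [[-0.16, 0.987, -0.0], [0.987, 0.16, -0.0], [0.0, -0.0, -1.0]]
wrist_force: [0.5, -0.1, 1.3]
finger_gap: 0.0698
gripper_force: 0.0
```

```bash
python3 go.py .46,-.177,.16,99.2 .46,-.177,.16,60; python3 -c "
from h import *
s=snap('wrist','w10')"
```

```text
t 28.65 p [0.6103 0.1952 0.1645] yaw 99.22 gap 0.0698 F [ 0.5 -0.1  1.3] q [0.22 0.58 1.38 0.   1.18 0.06]
shift [-343.4 -207.9    4.5] turn 0.0 alt -180.0
shift [-343.4 -207.9    4.5] turn 39.2 alt -140.8
```

View pics/w10.png

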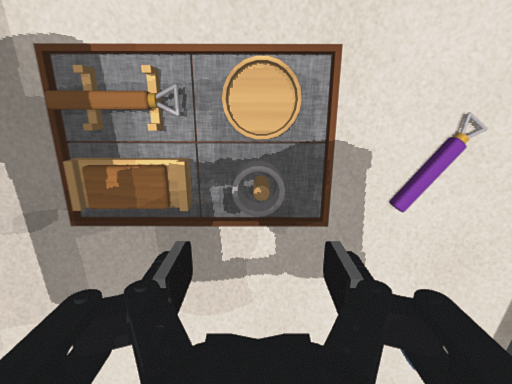

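The ring sits down over the post at (260,188). Next is the stamp.

Emit:
drive_tool([
  [[-0.03, -0.018, 0, 0], [-0.077, -0.047, 0, 0], [-0.125, -0.076, 0, 0], [-0.173, -0.105, 0, 0], [-0.22, -0.133, 0, 0], [-0.262, -0.159, 0, 0], [-0.3, -0.182, 0, 0], [-0.325, -0.197, 0, 0]],
])

```text
t: 29.7
position: [0.4677, -0.1588, 0.1634]
orientation: [[-0.159, 0.987, 0.001], [0.987, 0.159, -0.001], [-0.001, 0.001, -1.0]]
wrist_force: [0.1, 0.6, 0.3]
finger_gap: 0.0697
gripper_force: 0.0
```

Emit:
drive_tool([
  [[-0.012, -0.007, 0, 0], [-0.018, -0.011, 0.004, 0], [-0.018, -0.011, 0.004, 0], [-0.018, -0.011, 0.004, 0], [-0.018, -0.011, 0.004, 0], [-0.018, -0.011, 0.004, 0], [-0.018, -0.011, 0.004, 0], [-0.018, -0.011, 0.004, 0]],
], jaw=0.06)

```text
t: 30.7
position: [0.4604, -0.1765, 0.1583]
orientation: [[-0.16, 0.987, 0.0], [0.987, 0.16, -0.0], [-0.0, 0.0, -1.0]]
wrist_force: [0.9, 0.2, -0.4]
finger_gap: 0.0602
gripper_force: 0.0
```

```bash
sed -i '/^for nm/,$d' m2.py; python3 go.py .46,-.177,.025,99.2; python3 -c "
from h import *
from m2 import *
s=snap('wrist','w11'); hsv=cv2.cvtColor(s['pixels'],cv2.COLOR_BGR2HSV)
for z in (0,.016,.066): print(z,proj(s,(.46,-.177,z)))
for m,st in comps(s,(hsv[...,1]>85)&(hsv[...,2]>30),300): print(st)"
```

```text
t 30.7 p [ 0.4604 -0.1765  0.1583] yaw 99.22 gap 0.0602 F [ 0.9  0.2 -0.4] q [-0.49  0.41  1.75  0.    0.98 -0.65]
shift [ -0.4  -0.4 133.3] turn 0.0 alt -180.0
0 [256.20068626 181.10190589]
0.016 [256.15129095 184.81969975]
0.066 [255.95758222 199.39940385]
[  94   97   73   79 1768]
[ 241  164   37   46 1286]
[ 358  176   83   57 2917]
[202 256  43  33 723]
```

View pics/w11.png

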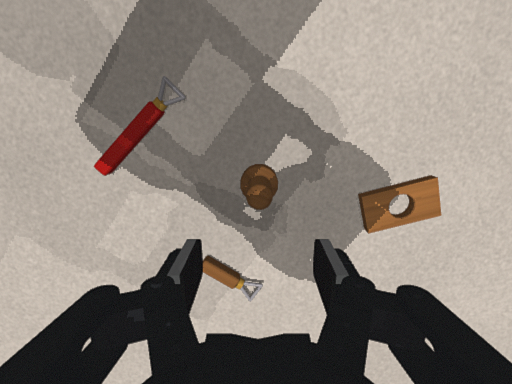

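The stamp's foot is at (259,182), 2-3 mm to the right of the prediction. The short tool and the holed rib are clear of the fingers.

Emit:
drive_tool([
  [[0, 0.002, 0.03, 0], [0, 0.002, 0.06, 0], [0, 0.002, 0.09, 0], [0, 0.002, 0.11, 0], [0, 0.002, 0.124, 0], [0, 0.002, 0.131, 0], [0, 0.002, 0.134, 0], [0, 0.002, 0.134, 0]],
])

```text
t: 31.75
position: [0.4625, -0.1763, 0.0246]
orientation: [[-0.16, 0.987, 0.0], [0.987, 0.16, -0.0], [-0.0, 0.0, -1.0]]
wrist_force: [1.0, 0.9, 0.3]
finger_gap: 0.0601
gripper_force: 0.0
```

Emit:
drive_tool([
  [[0, 0, 0, 0], [0, 0, 0, 0], [0, 0, 0, 0], [0, 0, 0, 0], [0, 0, 0, 0], [0, 0, 0, 0], [0, 0, 0, 0], [0, 0, 0, 0]],
], jaw=0.012)

```text
t: 32.75
position: [0.4625, -0.1763, 0.0247]
orientation: [[-0.16, 0.987, 0.001], [0.987, 0.16, -0.0], [-0.0, 0.001, -1.0]]
wrist_force: [-1.1, 1.1, 6.9]
finger_gap: 0.0225
gripper_force: 38.9
```

Emit:
drive_tool([
  [[0, 0, -0.01, 0], [0, 0, -0.03, 0], [0, 0, -0.05, 0], [0, 0, -0.08, 0], [0, 0, -0.1, 0], [0, 0, -0.12, 0], [0, 0, -0.12, 0], [0, 0, -0.12, 0]],
])

```text
t: 33.75
position: [0.462, -0.1761, 0.1441]
orientation: [[-0.16, 0.987, -0.0], [0.987, 0.16, 0.0], [0.0, -0.0, -1.0]]
wrist_force: [-0.7, 0.0, -0.9]
finger_gap: 0.0226
gripper_force: 39.4
```

```bash
python3 go.py .5975,.2765,.145,99.2
```

```text
t 33.75 p [ 0.462  -0.1761  0.1441] yaw 99.22 gap 0.0226 F [-0.7  0.  -0.9] q [-0.48  0.43  1.77  0.    0.95 -0.65]
shift [425.  206.3  -0.9] turn 0.0 alt -180.0
```

Emit:
drive_tool([
  [[0.03, 0.015, 0, 0], [0.078, 0.038, 0, 0], [0.13, 0.063, 0, 0], [0.182, 0.088, 0, 0], [0.234, 0.113, 0, 0], [0.284, 0.138, 0, 0], [0.33, 0.16, 0, 0], [0.37, 0.18, 0, 0]],
])

```text
t: 34.75
position: [0.5804, 0.2197, 0.1431]
orientation: [[-0.161, 0.987, -0.002], [0.987, 0.161, -0.0], [-0.0, -0.002, -1.0]]
wrist_force: [0.3, -0.8, -0.8]
finger_gap: 0.0227
gripper_force: 39.4
```

Emit:
drive_tool([
  [[0.03, 0.014, 0, 0], [0.048, 0.023, 0, 0], [0.055, 0.0263, 0, 0], [0.055, 0.0263, 0.015, 0], [0.055, 0.0263, 0.03, 0], [0.055, 0.0263, 0.04, 0], [0.055, 0.0263, 0.04, 0], [0.055, 0.0263, 0.04, 0]],
])

```text
t: 35.75
position: [0.598, 0.2762, 0.1046]
orientation: [[-0.16, 0.987, 0.0], [0.987, 0.16, 0.0], [0.0, 0.0, -1.0]]
wrist_force: [0.7, 0.2, -0.2]
finger_gap: 0.0227
gripper_force: 39.4
```

```bash
python3 go.py .5975,.2765,.0415,99.2; python3 -c "
from h import *
s=snap('wrist','w12')"
```

```text
t 35.75 p [0.598  0.2762 0.1046] yaw 99.21 gap 0.0227 F [ 0.7  0.2 -0.2] q [0.34 0.67 1.39 0.   1.08 0.18]
shift [ 0.4 -0.5 63.1] turn 0.0 alt -180.0
```

View pics/w12.png

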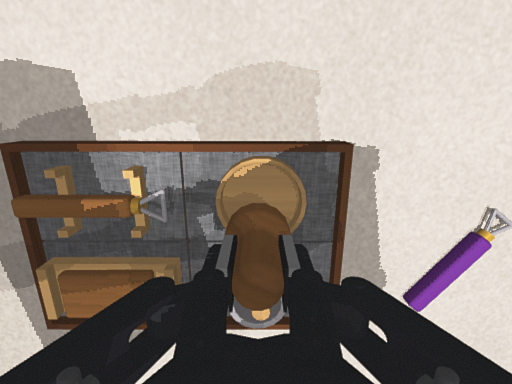

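The stamp is upright at column 259 and the cup's centre is at column 261. I lower it and release.

Emit:
drive_tool([
  [[0, 0, 0.015, 0], [0, 0, 0.03, 0], [0, 0, 0.043, 0], [0, 0, 0.052, 0], [0, 0, 0.058, 0], [0, 0, 0.061, 0], [0, 0, 0.063, 0], [0, 0, 0.063, 0]],
])

```text
t: 36.8
position: [0.598, 0.2764, 0.0414]
orientation: [[-0.16, 0.987, 0.0], [0.987, 0.16, 0.0], [0.0, 0.0, -1.0]]
wrist_force: [0.0, 0.9, -0.4]
finger_gap: 0.0225
gripper_force: 39.4
```

Emit:
drive_tool([
  [[0, 0, 0, 0], [0, 0, 0, 0], [0, 0, 0, 0], [0, 0, 0, 0], [0, 0, 0, 0], [0, 0, -0.02, 0], [0, 0, -0.06, 0], [0, 0, -0.11, 0]],
], jaw=0.05)

```text
t: 37.8
position: [0.5975, 0.2762, 0.1532]
orientation: [[-0.16, 0.987, -0.001], [0.987, 0.16, -0.0], [-0.0, -0.001, -1.0]]
wrist_force: [0.8, 1.6, 0.3]
finger_gap: 0.0502
gripper_force: 0.0
```

Emit:
drive_tool([
  [[0, -0.03, 0, 0], [0, -0.07, 0, 0], [0, -0.11, 0, 0], [-0.04, -0.14, 0, 0], [-0.09, -0.17, 0, 0], [-0.14, -0.19, 0, 0], [-0.17, -0.2, -0.04, 0], [-0.17, -0.2, -0.04, 0]],
])

```text
t: 38.8
position: [0.4288, 0.0749, 0.1945]
orientation: [[-0.158, 0.987, 0.005], [0.987, 0.158, -0.0], [-0.001, 0.005, -1.0]]
wrist_force: [-1.4, -0.4, 0.1]
finger_gap: 0.05
gripper_force: 0.0
```

```bash
python3 go.py; python3 -c "
from h import *
from m2 import *
s=snap('wrist','w13'); t=snap('top','t13'); c=snap('scene','s13')
a=cv2.resize(c['pixels'][150:290,280:420],(400,400),interpolation=2); b=cv2.resize(s['pixels'],(400,300)); b=np.vstack([b,np.zeros((100,400,3),np.uint8)])
cv2.imwrite('pics/fin.png',np.hstack([b,a]))"
```

```text
t 38.8 p [0.4288 0.0749 0.1945] yaw 99.07 gap 0.05 F [-1.4 -0.4  0.1] q [ 0.04  0.28  1.84 -0.    1.02 -0.12]
```

View pics/fin.png

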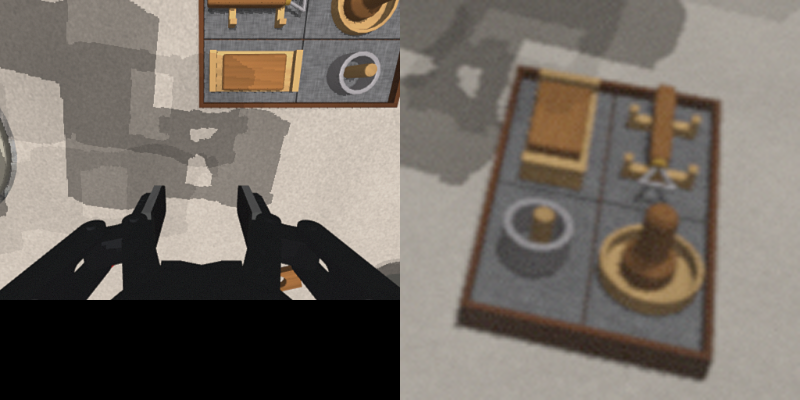

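All four are in place. One check: how well the rib and tool are centred.

```bash
python3 -c "
from h import *
from m2 import *
for f in ('w10','w6'):
    s=load(f); hsv=cv2.cvtColor(s['pixels'],cv2.COLOR_BGR2HSV)
    for nm,m,z in(('rib/tool',(hsv[...,0]<=15)&(hsv[...,1]>130),.038),('wood',(hsv[...,0]>15)&(hsv[...,0]<22)&(hsv[...,1]>90),.034)):
        m=cv2.morphologyEx(m.astype(np.uint8),cv2.MORPH_OPEN,np.ones((3,3)))
        for q,st in comps(s,m,150): print(f,nm,st,rect(s,q,z))
"
```

```text
w10 rib/tool [  35   44  307  181 5769] [544.9 230.7 262.6 165.1   8.8]
w10 rib/tool [ 52 125  21  89 350] [422.7 182.6  86.5   5.8 -81.6]
w10 rib/tool [  83  165   87   44 3533] [483.8 176.3  81.1  43.8   9.2]
w10 rib/tool [212 218  49   8 288] [594.8 157.7  49.3   7.6  10.6]
w10 wood [ 222   56   80   84 5231] [601.4 278.4  72.3  71.7   9.2]
w10 wood [ 73  65  24  26 386] [442.4 271.1  20.7  18.3 -80.8]
w10 wood [142  65  21  66 733] [503.  263.   56.1  13.8 -81.1]
w10 wood [ 84 110  19  20 299] [448.5 235.4  17.7  17.1   9.2]
w10 wood [  63  158   89   53 1322] [466.1 174.8  86.6  53.5   9.2]
w10 wood [ 167  158   25   53 1105] [533.6 185.7  53.5  22.7 -80.8]
w10 wood [253 176  17  25 340] [614.8 195.2  24.9  16.1 -80.8]
w6 rib/tool [  99    0   86  254 3577] [512.9 279.3 217.8  51.6   9.3]
w6 rib/tool [ 297    0   17  214 1456] [555.8 147.  175.4   6.5   9.1]
w6 rib/tool [ 234  149   48   83 3831] [483.7 175.6  79.4  43.4   9.3]
w6 rib/tool [206 245  81   9 437] [423.5 177.5  79.7   8.8 -80.8]
w6 rib/tool [476 326  36  39 503] [ 349.8 -116.4   68.2   13.7   55.3]
w6 wood [ 111    0   93   84 5892] [594.3 276.1  74.5  60.8 -80.8]
w6 wood [246  13  21  35 564] [616.3 198.3  24.4  16.1   9.7]
w6 wood [ 228  127   57  121 2313] [483.3 176.9 117.4  50.    9.2]
w6 wood [135 152  66  12 608] [501.6 261.6  59.6  10.1 -80.8]
w6 wood [143 210  21  15 225] [441.8 272.1  22.4  12.9 -64.2]
w6 wood [183 210  21  15 253] [447.3 233.1  19.9  14.5 -80.8]
```

Rib and pad agree within about 2 mm in the same wrist view: rib (483.7, 175.6), pad (483.3, 176.9). I hand in.

```bash
python3 -c "
from plant import r
print(r.close_job())"
```

```text
the job is handed in; nothing more can be done
None
```

The caddy is packed and handed in at about 39 s: long tool on its rest, plain rib on the pad, ring down over the post, stamp upright in the cup, and the short tool, the holed rib and the look-alikes not touched; no verdict came back from the hand-in.

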